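# Open the touch-latch domino box and put a tile away

## Task

Somebody left the bottle opener lying on the lid of the domino box: lift it off and lay it flat on the table, clear of the box. Then press the lid in until its touch latch clicks, keep your hand on it as it springs up and ease it all the way to upright without letting it fly open, and lay the loose domino flat on the floor of the box without dropping it. Leave the lid standing open and do not disturb the mug, sugar bowl, clay cup or domino stand.

Things in the scene. Friction and masses are not known exactly. Their poses are not given: they have to be found in the camera images.
- box: Wooden domino box fixed to the table, 160 (x) x 180 (y) x 60 mm high; origin at the centre of its underside, z up, -x is its front (turned to the robot, yaw up to 0.4 rad). The lid is let in flush with the rim. Clear inside: x -54..+70, y -80..+80 mm, floor 10 mm above the table. Front ledge x -80..-54 mm with the latch notch in its middle; other walls 10 mm thick; all 60 mm high.
- box_in (a point): Centre of the floor inside the box (box frame x +8, y 0, z +10 mm).
- lid (a joint): Lid angle, rad: 0 shut and latched, 1.6 upright at its stop, negative when pressed in (stop at -0.075). Dark wooden lid 120 x 156 x 10 mm, hinged along the box's far (+x) top edge, turning up about the box's y. A spring drives it open (net 0.35 N m shut, 0.1 N m upright): let go, it flies up at over 8 rad/s. It stays up at its stop by itself and does not latch again.
- lid_press (a point): Brass disc, 26 mm across, flush in the lid's top near its front edge, midway along y, 105 mm from the hinge axis (lid's front edge: 122 mm). Moves with the lid. Pressed down here with 4 to 8 N, the latch clicks 3 to 5 mm down (about -0.035 rad; press on to -0.055 to be sure; hard stop 8 mm down) and stays released; the lid then pushes up against the hand with 3 to 4 N.
- lid_hinge (a point): Middle of the hinge axis, at the height of the box's top (60 mm), box frame x +70, y 0 mm. Its y axis is the hinge axis; the frame turns with the lid (at angle 0 its axes are those of the box).
- opener: Chrome bottle opener lying flat on the shut lid at first: along its x a bar handle 96 long x 18 wide x 12 mm high (x -65..+31 mm) and a ring head 44 mm across centred at x +48 mm. 90 g, centre of mass at x +15 mm. Origin in its underside, z up.
- domino: Loose black domino with white pips and a brass spinner lying flat on the table, 50 (x) x 25 (y) x 10 mm (z), 30 g; origin at the centre of its underside.
- mug: Blue enamel mug, 41 mm radius, 80 mm high, chipped white rim, handle to its +y reaching 70 mm from the axis; origin at the centre of its underside. Leave alone.
- bowl: Ridged glass sugar bowl with steel lid, 47 mm radius, 85 mm high; origin at the centre of its underside. Leave alone.
- cup: Clay shot cup, 25 mm radius, 50 mm high; origin at the centre of its underside. Leave alone.
- stand: Slotted wooden stand, 70 (x) x 200 (y) mm, with five black dominoes upright in it, fixed together as one piece, 62 mm high; stands beyond the box; origin at the centre of its underside. Leave alone.
There are look-alikes about, which are no part of the job. There is more than one size of the domino; the job needs the smaller. There is more than one size of the opener; the job needs the larger.

How it is judged:
By the outcome, as a careful person would: the job done as asked, in the order asked, and still so for the second after the job is handed in, with the robot touching nothing.
It also fails if it takes over 72 s, if anything falls off the work surface, if the arm or the gripper's body presses on something with over 40 N, if the wrist force passes 120 N, or if a joint passes its speed limit or range.

## Robot

A 6-joint arm with a two-finger parallel gripper is mounted at the origin on the work surface. World frame = base frame: x ahead of the robot, y to its left, z up, the work surface at z = 0. Lengths are in m, angles in rad, forces in N, time in s.
With the tool pointing down it reaches from about 0.4 to 0.825 m from the base axis. Payload 7 kg.
Tool frame: the origin (TCP) lies between the finger pads; the fingertips stand 25 mm ahead of it and the grasp point (between the pads) lies 6 mm ahead of it (arm.tip_extent is the z of the fingertips in the tool frame, in m); z points along the fingers, x is the direction in which the jaws open and shut, and the axes are right-handed (so a half turn about z gives the same grasp; the last joint's range is limited). The gripper opens to 88 mm and grips with 3 to 60 N. Pads are 19 mm wide; open, the fingers measure 130 mm over their backs; the gripper's body (78 mm by 193 mm) begins 47 mm behind the grasp point.
Start: joints at [1.593, 0.359, 0.012, 0, -1.224, -0.288], TCP at [0.177, 0.651, 0.252] pointing down, gripper open.
Joint ranges: [-3.07, 3.07], [-1.43, 2.12], [-1.02, 1.25], [-3.03, 1.67], [-3.05, -0], [-3.03, 3.03]. Speed limits (rad/s): [2.39, 2.39, 3.01, 3.14, 3.14, 3.14].

## Interface

Orientations are given as [roll, pitch, yaw] about the fixed x, y, z axes, in that order (R = Rz(yaw) Ry(pitch) Rx(roll)).
In Python, from station import monitor, grab_frame, job_done, arm gives the robot as it stands.
- The arm moves only by the shell command python3 -m jog 'ROWS' [FORCE]. ROWS is JSON, a list that holds one entry, the list of rows, each a list of 7 numbers: the shift along the world's x, y, z in m, then the turn, a rotation vector about the world's x, y, z in rad, then the opening, from 0 (shut) to 1 (fully open). In form: [[[dx, dy, dz, ax, ay, az, claw], ...]]. A call has 1 to 20 rows; each row shifts and turns the commanded pose from where the row before left it; what a row does not reach is not made up. A row lasts 1/8 s, in which the tool goes at most 62.5 mm and 10.7 degrees, less where a joint would pass 70% of its speed; a pose out of reach is approached as far as the arm can. A call is refused whole if a number of a shift passes 0.0625 or a number of a turn 0.188, either way. A call with a gripper value outside its range is refused whole. The fingers move at their own pace and stop on an object; FORCE is the grip in N (left out, the last holds). Time passes only in rows, so rows that do not move let the fingers close. It gives the time, the measured TCP pose, the force and the opening at its end, in the units of the state.
- monitor.get_state(): the state, without advancing time (a new reading comes with each control period).
- grab_frame(name): name is "scene" or "side" or "wrist"; returns a dict with "pixels" (384x512x3 uint8, red, green, blue), "K" (3x3 intrinsics, pixels), "k1" (the pictures are not rectified: a ray, as slopes to the right and down, at radius r is drawn at 1 + k1 r^2 times it, then the intrinsics apply), "view" (4x4, takes a point from world to camera coordinates); the wrist camera has in their place "hand_eye" (4x4, takes a point from camera to tool coordinates, whose origin is the TCP and whose axes are the tool frame's). Camera axes: x right, y down, z forward; pixel columns grow to the right and rows downward; lengths in m; the calibration is good to about 2 mm. A picture is of the moment at which its call begins: read the wrist's pose just before it. There is no depth.
- job_done(): hands the job in, once; it reports no verdict.
The state is a dict: "t": time; "q": joint angles; "qd": joint speeds; "joint_efforts": joint torques, N m; "eef_pos": TCP position; "ee_rot": TCP orientation; "force": force on the tool from outside, world axes, zero at the start; "moment": the same for the moment, N m; "width": finger opening in m.
Only numpy, scipy, OpenCV 4.12 (cv2) and the standard library are available. Lean on these libraries where they do the work, as an engineer would, in place of code of your own. Each camera call takes 0.05 s, during which the arm holds its last target.

## Working session

There is one attempt and no reset: what is moved stays moved. The work goes in short steps, Python scripts to look and compute and a shell command to move; the robot and the scene stay as the last step left them, time stands still between calls to the robot, and variables do not carry over. Pictures are saved under pics/ and viewed, and the job is handed in when it is done.

```bash
ls; mkdir -p pics
python3 - <<'E'
from station import monitor, grab_frame, arm
import cv2
s=monitor.get_state();print(s)
print([a for a in dir(arm) if a[0]!='_'], arm.tip_extent)
for n in("scene","side","wrist"):
    f=grab_frame(n);cv2.imwrite(f"pics/{n}0.png",f["pixels"][:,:,::-1])
    print(n,f["K"],f["k1"],f.get("view",f.get("hand_eye")))
E
```

```text
pics
{'t': 0.0, 'q': array([ 1.59313038e+00,  3.59370729e-01,  1.10462362e-02, -3.63220636e-04,
       -1.22410449e+00, -2.88086326e-01]), 'qd': array([ 0.00041668,  0.00092468,  0.00019811, -0.00108941, -0.00049738,
       -0.00122937]), 'joint_efforts': array([-2.20297239e-03, -5.82724464e+01,  2.93053633e+01,  6.99750736e+00,
        6.80579193e-03, -1.65612096e-04]), 'eef_pos': array([0.17718862, 0.65085193, 0.25062526]), 'ee_rot': array([-3.14145612e+00, -1.66239265e-03, -1.83667241e+00]), 'force': array([-0.08253552,  0.04883185,  0.3131618 ]), 'moment': array([ 0.01607924,  0.01854251, -0.00554034]), 'width': 0.08788571897493304}
['Unreachable', 'tip_extent'] 0.025
scene [[408.32629901   0.         251.43152375]
 [  0.         408.32629901 205.78056099]
 [  0.           0.           1.        ]] -0.033688550122968244 [[-5.13712648e-01  8.57961937e-01 -7.93363747e-04  2.89254046e-01]
 [ 6.94867476e-01  4.15515576e-01 -5.86946333e-01 -3.38256023e-01]
 [-5.03247958e-01 -3.02073037e-01 -8.09625452e-01  1.32271094e+00]
 [ 0.00000000e+00  0.00000000e+00  0.00000000e+00  1.00000000e+00]]
side [[391.86103162   0.         262.09466114]
 [  0.         391.86103162 193.00431458]
 [  0.           0.           1.        ]] 0.01206453044917961 [[-0.80479042 -0.59326961 -0.01853498  0.46460405]
 [-0.37821841  0.53663222 -0.75430544  0.25092033]
 [ 0.45745296 -0.60004752 -0.65626196  0.80670607]
 [ 0.          0.          0.          1.        ]]
wrist [[298.27349836   0.         257.40163784]
 [  0.         298.27349836 194.20501073]
 [  0.           0.           1.        ]] -0.05065801729225424 [[ 9.99999696e-01 -6.22465391e-04 -4.69268456e-04 -1.76598270e-03]
 [ 7.22353778e-04  9.66240857e-01  2.57639446e-01 -6.98827895e-02]
 [ 2.93054717e-04 -2.57639707e-01  9.66241013e-01 -1.33879031e-01]
 [ 0.00000000e+00  0.00000000e+00  0.00000000e+00  1.00000000e+00]]
```

View pics/scene0.png

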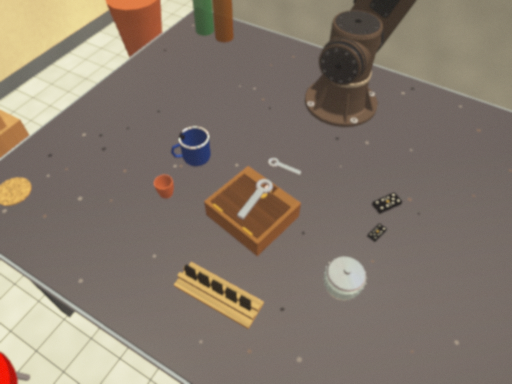

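View pics/side0.png

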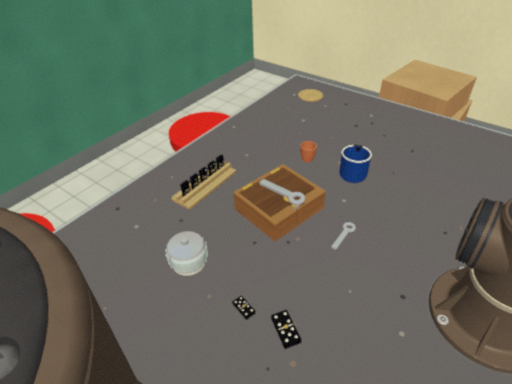

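View pics/wrist0.png

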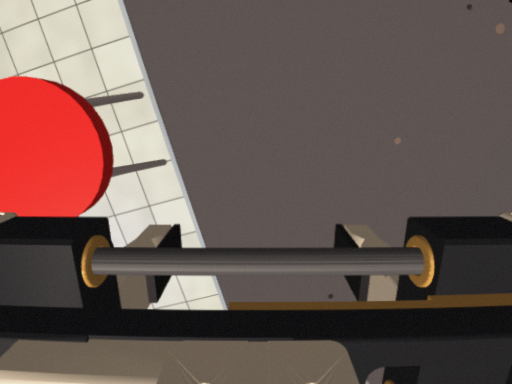

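Scene view: the box is at about (253,208), with the opener on its lid (head 264,187). A second opener lies on the table at (285,166). There are two dominoes, at (387,203) and (377,232). I'll enlarge crops to measure them.

```bash
cat > h.py <<'E'
import numpy as np, cv2
from station import monitor, grab_frame, arm
from scipy.spatial.transform import Rotation as R
def grab(n,tag):
    s=monitor.get_state(); f=grab_frame(n); cv2.imwrite(f"pics/{tag}.png",f["pixels"][:,:,::-1])
    if n=="wrist":
        T=np.eye(4);T[:3,:3]=R.from_euler('xyz',s["ee_rot"]).as_matrix();T[:3,3]=s["eef_pos"]
        V=np.linalg.inv(T@f["hand_eye"])
    else: V=f["view"]
    np.savez(f"pics/{tag}.npz",K=f["K"],k1=f["k1"],V=V); return s
def crop(tag,x0,y0,w,h,sc,out):
    im=cv2.imread(f"pics/{tag}.png")[y0:y0+h,x0:x0+w]
    im=cv2.resize(im,None,fx=sc,fy=sc,interpolation=cv2.INTER_CUBIC)
    for i in range(0,w,10): cv2.line(im,(int(i*sc),0),(int(i*sc),6 if (x0+i)%50 else 16),(0,255,255),1); (x0+i)%20==0 and cv2.putText(im,str(x0+i),(int(i*sc),24),0,.35,(0,255,255),1)
    for i in range(0,h,10): cv2.line(im,(0,int(i*sc)),(6,int(i*sc)),(0,255,255),1); (y0+i)%20==0 and cv2.putText(im,str(y0+i),(8,int(i*sc)+4),0,.35,(0,255,255),1)
    cv2.imwrite(f"pics/{out}.png",im)
def proj(tag,P):
    d=np.load(f"pics/{tag}.npz");P=np.atleast_2d(P)
    c=P@d["V"][:3,:3].T+d["V"][:3,3]; xy=c[:,:2]/c[:,2:]
    xy=xy*(1+d["k1"]*(xy**2).sum(1,keepdims=True))
    return xy@np.diag([d["K"][0,0],d["K"][1,1]])+d["K"][:2,2]
def at(tag,uv,z):
    d=np.load(f"pics/{tag}.npz"); n=(np.array(uv,float)-d["K"][:2,2])/d["K"][0,0]; x=n.copy()
    for _ in range(10): x=n/(1+d["k1"]*(x@x))
    Rm=d["V"][:3,:3];t=d["V"][:3,3]; o=-Rm.T@t; r=Rm.T@np.r_[x,1]
    return o+r*(z-o[2])/r[2]
E
python3 - <<'E'
from h import *
grab("scene","sc1");grab("side","sd1")
crop("sc1",200,150,110,110,5.4,"c1");crop("sd1",225,160,105,85,6,"c2");crop("sc1",365,185,45,60,9,"c3");crop("sd1",225,290,80,60,8,"c4")
E
```

```text
(no output)
```

View pics/c1.png

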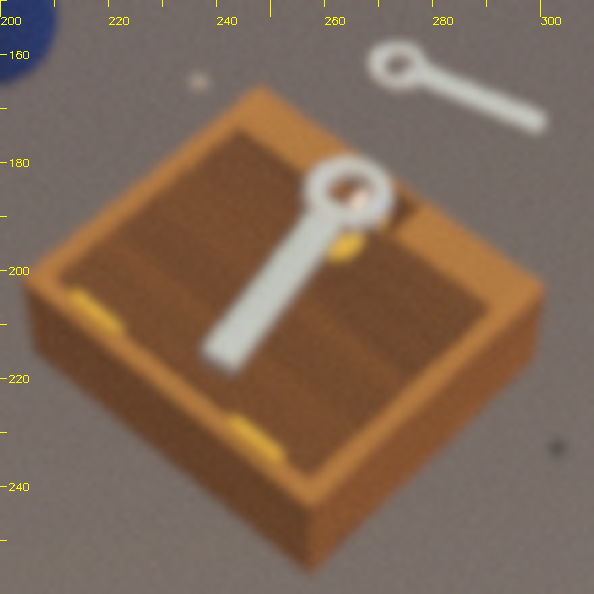

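View pics/c2.png

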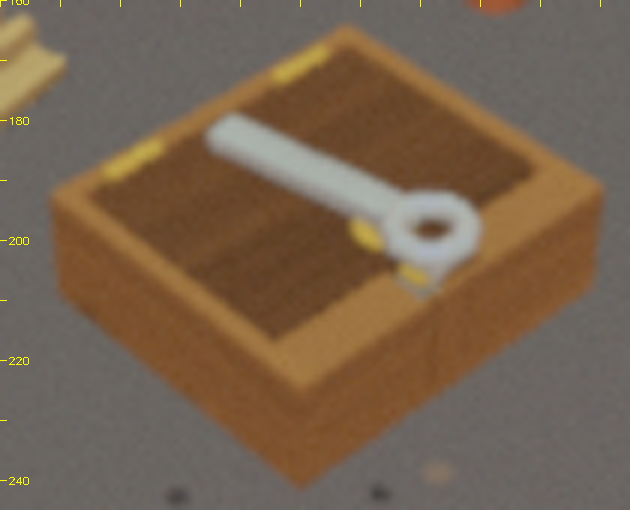

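View pics/c3.png

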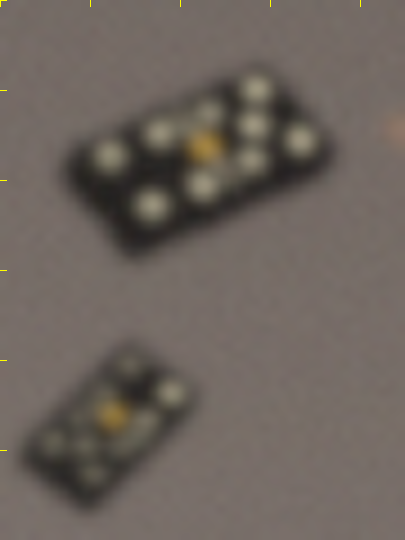

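View pics/c4.png

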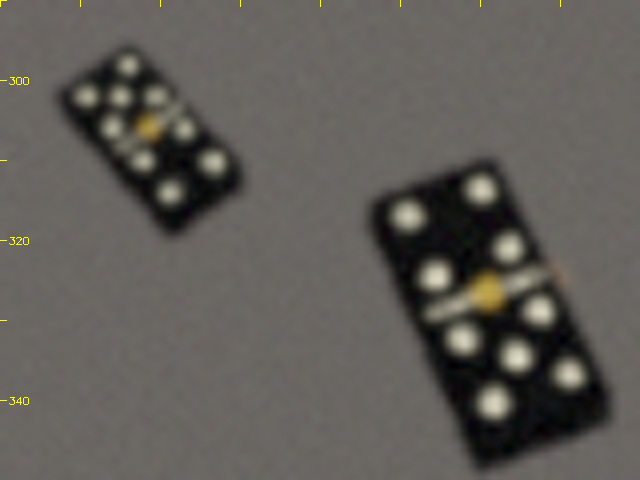

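Run:
```python
from h import *
def c(o,s,p): return np.array(o)+np.array(p)/s
def show(n,tag,o,s,ps,z):
    q=np.array([at(tag,c(o,s,p),z) for p in ps]);print(n,tag);print(q[:,:2].round(4));return q
from scipy.optimize import least_squares
# box fit
def boxc(p):
    L=np.array([[-.08,-.09],[-.08,.09],[.08,.09],[.08,-.09]]);a=p[2];r=np.array([[np.cos(a),-np.sin(a)],[np.sin(a),np.cos(a)]])
    return np.c_[L@r.T+p[:2],np.full(4,.06)]
A=show("box","sc1",(200,150),5.4,[(25,283),(262,85),(545,287),(310,503)],.06)
B=show("box","sd1",(225,160),6,[(52,195),(348,27),(603,188),(302,388)],.06)
for Q,nm in((A,'sc'),(B,'sd')): print(nm,Q.mean(0),[np.linalg.norm(Q[i]-Q[(i+1)%4]).round(4) for i in range(4)],[np.arctan2(*(Q[(i+1)%4]-Q[i])[[1,0]]).round(3) for i in range(4)])
show("op tailmid, head","sc1",(200,150),5.4,[(221,358),(350,192)],.072)
show("op tailmid, head","sd1",(225,160),6,[(222,128),(432,228)],.070)
show("dom","sc1",(365,185),9,[(130,345),(198,398),(90,512),(22,455),(114,416)],.010)
show("dom","sd1",(225,290),8,[(128,45),(243,180),(172,237),(58,98),(148,126)],.010)
show("BIGdom","sc1",(365,185),9,[(260,62),(335,150),(135,258),(66,170)],.010)
for n,z,a,b in(("mug",.08,(194,134),(356,155)),("cup",.05,(164,182),(308,146)),("bowl",.085,(346,266),(187,240))):
    print(n,at("sc1",a,z),at("sd1",b,z))
show("stand","sc1",(0,0),1,[(190,263),(175,289),(249,324),(263,302)],.02)
show("smallopener","sc1",(200,150),5.4,[(398,62),(540,122)],.005)
```

```text
box sc1
[[ 0.5948 -0.1159]
 [ 0.4358 -0.0851]
 [ 0.4746  0.0896]
 [ 0.6284  0.0552]]
box sd1
[[ 0.6266  0.056 ]
 [ 0.5894 -0.1179]
 [ 0.4343 -0.0852]
 [ 0.4713  0.0889]]
sc [ 0.53339925 -0.01405211  0.06      ] [np.float64(0.1619), np.float64(0.1789), np.float64(0.1577), np.float64(0.1744)] [np.float64(2.95), np.float64(1.353), np.float64(-0.219), np.float64(-1.765)]
sd [ 0.53043412 -0.014574    0.06      ] [np.float64(0.1778), np.float64(0.1585), np.float64(0.178), np.float64(0.1587)] [np.float64(-1.782), np.float64(2.934), np.float64(1.361), np.float64(-0.209)]
op tailmid, head sc1
[[ 0.591  -0.0123]
 [ 0.4806 -0.0101]]
op tailmid, head sd1
[[ 0.5861 -0.0137]
 [ 0.4749 -0.0111]]
dom sc1
[[0.3936 0.2772]
 [0.4007 0.2999]
 [0.4513 0.2872]
 [0.4436 0.2644]
 [0.4184 0.2818]]
dom sd1
[[0.4378 0.2652]
 [0.3881 0.2797]
 [0.3929 0.3033]
 [0.4426 0.2888]
 [0.418  0.2815]]
BIGdom sc1
[[0.2772 0.2748]
 [0.2973 0.3048]
 [0.3644 0.2678]
 [0.345  0.2393]]
mug [ 0.42833919 -0.26491323  0.08      ] [ 0.4317983  -0.24972746  0.08      ]
cup [ 0.5891853  -0.24957847  0.05      ] [ 0.58696796 -0.25006117  0.05      ]
bowl [0.59269232 0.25554925 0.085     ] [0.58920476 0.26021025 0.085     ]
stand sc1
[[ 0.7354 -0.0647]
 [ 0.8063 -0.055 ]
 [ 0.7897  0.1296]
 [ 0.7312  0.1304]]
smallopener sc1
[[ 0.3437 -0.0574]
 [ 0.3423  0.0258]]
```

The large opener on the lid fits: its length matches (tail to head 112 mm) and it lies on the lid, while the one on the table is only about 83 mm. For the domino, (377,232) scene / (244,306) side measures 52x25 mm, so it's the one. The other, at (387,203), is about 77 mm long. The box centre is (0.532,-0.014) with yaw -0.214, and its sides check out. Next I go above the opener's centre of mass.

```bash
python3 -m jog '[[[0.024,-0.047,-0.007,0,0,0.0175,1],[0.024,-0.047,-0.007,0,0,0.0175,1],[0.024,-0.047,-0.007,0,0,0.0175,1],[0.024,-0.047,-0.007,0,0,0.0175,1],[0.024,-0.047,-0.007,0,0,0.0175,1],[0.024,-0.047,-0.007,0,0,0.0175,1],[0.024,-0.047,-0.007,0,0,0.0175,1],[0.024,-0.047,-0.007,0,0,0.0175,1],[0.024,-0.047,-0.007,0,0,0.0175,1],[0.024,-0.047,-0.007,0,0,0.0175,1],[0.024,-0.047,-0.007,0,0,0.0175,1],[0.024,-0.047,-0.007,0,0,0.0175,1],[0.024,-0.047,-0.007,0,0,0.0175,1],[0.022,-0.051,-0.007,0,0,0.0175,1],[0,0,0,0,0,0,1],[0,0,0,0,0,0,1]]]' 20
python3 - <<'E'
from h import *
s=grab("wrist","w1");print(s["eef_pos"],s["ee_rot"],s["force"])
E
```

```text
t: 2.25
eef_pos: [0.5112, -0.0111, 0.1534]
ee_rot: [3.141, -0.0, -1.593]
force: [-0.5, -0.4, 0.8]
width: 0.0875
[ 0.51118188 -0.01106131  0.15343843] [ 3.14127208e+00 -4.67383837e-05 -1.59302553e+00] [-0.54087507 -0.43873506  0.78416047]
```

View pics/w1.png

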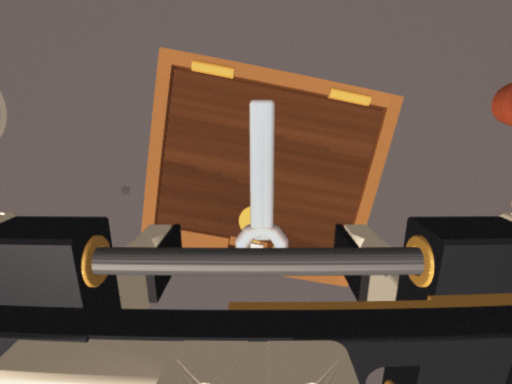

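The wrist view shows the handle running straight up the picture, from tail (262,102) to head (262,243). The disc is part hidden at (250,220).

Run:
```python
from h import *
for uv,z in(((262,102),.072),((262,220),.072),((262,243),.070),((161,48),.06),((402,97),.06),((241,220),.06)): print(uv,at("w1",uv,z).round(4))
c=np.array([.532,-.0143]);a=-.214;ex=np.array([np.cos(a),np.sin(a)]);ey=np.array([-ex[1],ex[0]])
for x,y in((.08,.09),(.08,-.09),(-.08,.09),(-.035,0)): p=np.r_[c+x*ex+y*ey,.06];print(x,y,p.round(4),proj("w1",p))
```

```text
(262, 102) [ 0.5902 -0.0144  0.072 ]
(262, 220) [ 0.5036 -0.0128  0.072 ]
(262, 243) [ 0.4836 -0.0124  0.07  ]
(161, 48) [0.6297 0.0562 0.06  ]
(402, 97) [ 0.5926 -0.118   0.06  ]
(241, 220) [0.4996 0.0041 0.06  ]
0.08 0.09 [0.6293 0.0567 0.06  ] [[160.44078888  48.61781178]]
0.08 -0.09 [ 0.5911 -0.1192  0.06  ] [[403.48811226  99.19671712]]
-0.08 0.09 [0.4729 0.0906 0.06  ] [[139.46045684 251.92770092]]
-0.035 0 [ 0.4978 -0.0069  0.06  ] [[254.6345858  221.83684706]]
```

```bash
python3 -m jog '[[[0.001,-0.001,-0.02,0,0,0,1],[0,0,-0.02,0,0,0,1],[0,0,-0.015,0,0,0,1],[0,0,-0.008,0,0,0,1],[0,0,-0.0035,0,0,0,1],[0,0,0,0,0,0,0.6],[0,0,0,0,0,0,0],[0,0,0,0,0,0,0],[0,0,0,0,0,0,0],[0,0,0,0,0,0,0],[0,0,0,0,0,0,0],[0,0,0,0,0,0,0],[0,0,0,0,0,0,0],[0,0,0,0,0,0,0]]]' 20
```

```text
t: 4.05
eef_pos: [0.5123, -0.0118, 0.087]
ee_rot: [3.141, -0.0, -1.592]
force: [-0.2, -0.8, -0.1]
width: 0.0175
```

```bash
python3 -m jog '[[[0,0,0.01,0,0,0,0],[0,0,0.03,0,0,0,0],[0,0,0.04,0,0,0,0],[0,0,0.03,0,0,0,0],[-0.003,0.036,0,0,0,0,0],[-0.003,0.036,0,0,0,0,0],[-0.003,0.036,0,0,0,0,0],[-0.003,0.036,0,0,0,0,0],[-0.003,0.036,0,0,0,0,0],[-0.003,0.036,0,0,0,0,0],[-0.003,0.036,0,0,0,0,0],[-0.003,0.036,0,0,0,0,0],[-0.003,0.036,0,0,0,0,0],[-0.003,0.036,0,0,0,0,0],[-0.002,0.036,0,0,0,0,0],[0,0.036,0,0,0,0,0],[0,0,0,0,0,0,0],[0,0,0,0,0,0,0]]]'
python3 - <<'E'
from h import *
grab("scene","sc2")
crop("sc2",320,170,190,140,4,"c5")
E
```

```text
t: 6.3
eef_pos: [0.48, 0.4199, 0.1971]
ee_rot: [3.141, -0.001, -1.591]
force: [0.2, -1.2, -1.9]
width: 0.0176
```

View pics/c5.png

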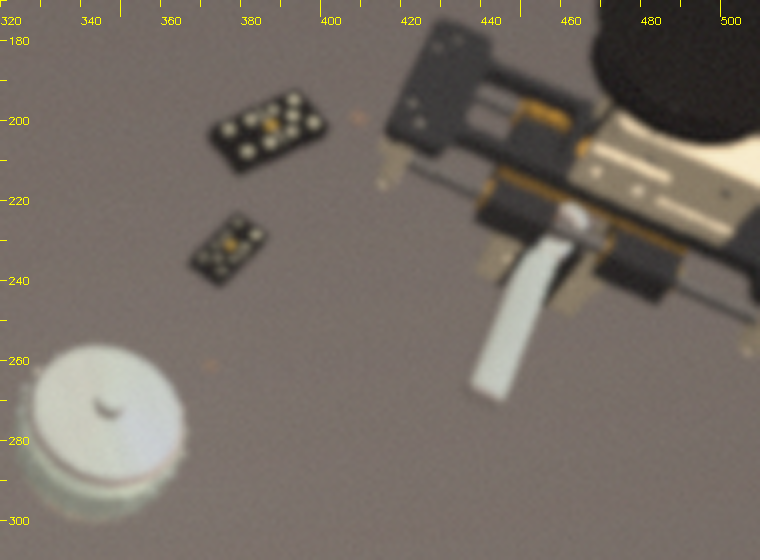

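The opener is held level and the table beneath is clear. Lowering it now.

```bash
python3 -m jog '[[[0,0,-0.04,0,0,0,0],[0,0,-0.045,0,0,0,0],[0,0,-0.04,0,0,0,0],[0,0,-0.025,0,0,0,0],[0,0,-0.01,0,0,0,0],[0,0,-0.005,0,0,0,0],[0,0,-0.002,0,0,0,0],[0,0,-0.002,0,0,0,0],[0,0,-0.001,0,0,0,0],[0,0,0,0,0,0,0],[0,0,0,0,0,0,0]]]'
```

```text
t: 7.72
eef_pos: [0.4804, 0.4204, 0.0273]
ee_rot: [-3.141, 0.0, -1.592]
force: [-0.6, 0.1, -1.2]
width: 0.0181
```

```bash
python3 -m jog '[[[0,0,-0.0005,0,0,0,0],[0,0,-0.0003,0,0,0,0],[0,0,0,0,0,0,0]]]'
```

```text
t: 8.1
eef_pos: [0.4803, 0.4204, 0.0267]
ee_rot: [-3.141, 0.0, -1.591]
force: [-2.8, 0.1, 4.4]
width: 0.0179
```

```bash
python3 -m jog '[[[0,0,0,0,0,0,0.5],[0,0,0,0,0,0,0.5],[0,0,0,0,0,0,0.5],[0,0,0.02,0,0,0,0.5],[0,0,0.04,0,0,0,0.5],[0,0,0.045,0,0,0,0],[0.0017,-0.0357,0.02,0,0,-0.016,0],[0.0017,-0.0357,0,0,0,-0.016,0],[0.0017,-0.0357,0,0,0,-0.016,0],[0.0017,-0.0357,0,0,0,-0.016,0],[0.0017,-0.0357,0,0,0,-0.016,0],[0.0017,-0.0357,0,0,0,-0.016,0],[0.0017,-0.0357,0,0,0,-0.016,0],[0.0017,-0.0357,0,0,0,-0.016,0],[0.0017,-0.0357,0,0,0,-0.016,0],[0.0017,-0.0357,0,0,0,-0.016,0],[0.0017,-0.0357,0,0,0,-0.016,0],[0.0017,-0.0357,0,0,0,-0.016,0],[0,0,0,0,0,0,0],[0,0,0,0,0,0,0]]]'
python3 - <<'E'
from h import *
grab("side","sd2");grab("scene","sc3");s=grab("wrist","w2");print(s["eef_pos"],s["ee_rot"],s["force"])
E
```

```text
t: 10.6
eef_pos: [0.5008, -0.0081, 0.1513]
ee_rot: [-3.141, 0.0, -1.784]
force: [0.2, 0.1, -0.1]
width: 0.0004
[ 0.50083567 -0.00756151  0.15130523] [-3.14140290e+00  1.53238673e-04 -1.78291285e+00] [ 0.02389644  0.3594155  -0.06028325]
```

View pics/w2.png

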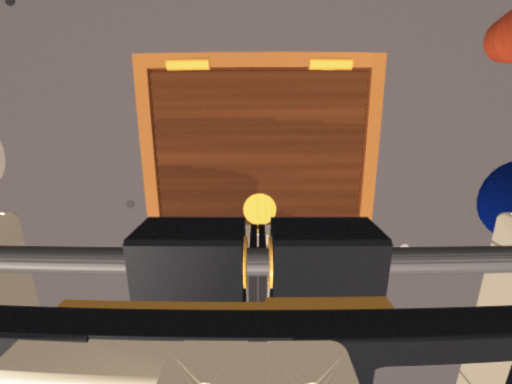

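View pics/sc3.png

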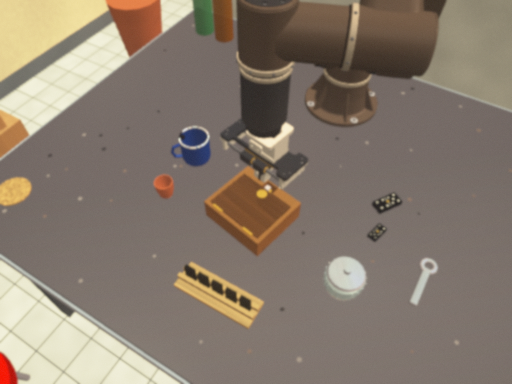

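The opener lies flat on the table at scene (424,280), clear of the box. The wrist view shows the disc at (260,210) and the box square to the gripper. I'll check the disc position.

```bash
python3 - <<'E'
from h import *
print(at("w2",(260,210),.06),at("w2",(260,194),.06),at("w2",(134,55),.06),at("w2",(385,54),.06))
h=np.array([.6004,-.0292])
print(h-.105*np.array([.977,-.212]))
E
python3 -m jog '[[[0,0,-0.025,0,0,0,0],[0,0,-0.02,0,0,0,0],[0,0,-0.01,0,0,0,0],[0,0,-0.006,0,0,0,0],[0,0,0,0,0,0,0],[0,0,0,0,0,0,0]]]' 20
```

```text
[ 0.49785801 -0.00712702  0.06      ] [ 0.51069013 -0.00986979  0.06      ] [0.62909181 0.05600167 0.06      ] [ 0.5922577  -0.11780482  0.06      ]
[ 0.497815 -0.00694 ]
t: 11.5
eef_pos: [0.5011, -0.008, 0.0908]
ee_rot: [-3.141, 0.0, -1.783]
force: [-0.3, 0.1, 0.6]
width: 0.0002
```

The disc measures (0.498,-0.007), as the box fit predicts. Pressing now.

```bash
python3 -m jog '[[[0,0,-0.003,0,0,0,0],[0,0,-0.0015,0,0,0,0],[0,0,-0.001,0,0,0,0],[0,0,-0.001,0,0,0,0],[0,0,-0.001,0,0,0,0],[0,0,0,0,0,0,0]]]'
python3 -m jog '[[[0,0,-0.001,0,0,0,0],[0,0,-0.0005,0,0,0,0],[0,0,0,0,0,0,0]]]'
python3 -m jog '[[[0,0,-0.001,0,0,0,0],[0,0,-0.0005,0,0,0,0],[0,0,0,0,0,0,0]]]'
```

```text
t: 12.25
eef_pos: [0.5008, -0.0081, 0.0832]
ee_rot: [-3.141, 0.0, -1.783]
force: [-1.8, 1.0, 8.1]
width: 0.0007
t: 12.62
eef_pos: [0.5009, -0.0081, 0.0821]
ee_rot: [-3.141, 0.0, -1.783]
force: [-4.8, 0.3, 13.2]
width: 0.0004
t: 13.0
eef_pos: [0.5009, -0.0081, 0.0808]
ee_rot: [-3.141, 0.0, -1.783]
force: [-4.8, 0.7, 14.4]
width: 0.0002
```

Run:
```python
from h import *
grab("side","sd3");crop("sd3",215,140,120,110,5.4,"c6")
```

```text
(no output)
```

View pics/c6.png

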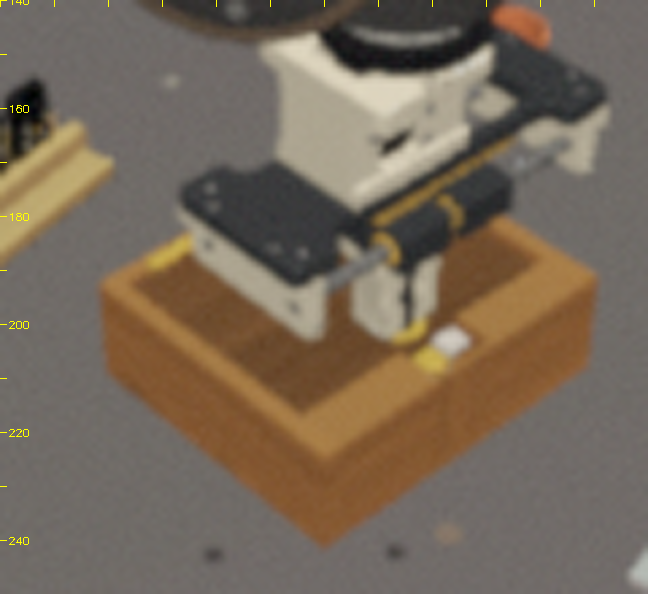

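Fingertips are on the disc at (405,325) in the crop, clear of the ledge. I keep pressing.

```bash
python3 -m jog '[[[0,0,-0.001,0,0,0,0],[0,0,0,0,0,0,0]]]'
python3 -m jog '[[[0,0,-0.001,0,0,0,0],[0,0,0,0,0,0,0]]]'
python3 -m jog '[[[0,0,-0.0005,0,0,0,0],[0,0,0,0,0,0,0],[0,0,0,0,0,0,0]]]'
```

```text
t: 13.3
eef_pos: [0.501, -0.0081, 0.0797]
ee_rot: [-3.141, 0.0, -1.783]
force: [-3.5, -0.3, 11.0]
width: 0.0005
t: 13.55
eef_pos: [0.501, -0.0081, 0.078]
ee_rot: [-3.141, 0.0, -1.783]
force: [-0.8, -0.0, 4.7]
width: 0.0005
t: 13.92
eef_pos: [0.5011, -0.0081, 0.0777]
ee_rot: [-3.141, 0.0, -1.783]
force: [-2.0, -1.1, 7.4]
width: 0.0005
```

The force peaked at 14 N, then fell to about 5–7 N with the lid 7 mm down, so the latch has released. Next I work out the arc.

Run:
```python
from h import *
ex=np.array([np.cos(-.214),np.sin(-.214)]);h=np.array([.6004,-.0292])
prev=np.array([.5011,-.0081,.0777])
for th in [0,.1,.2,.3,.4,.5,.6,.7,.8,.9,1.0,1.1,1.2,1.3,1.4,1.5,1.57,1.62,1.68]:
    r=max(.100,.111-.025*th)
    p=h+ex*(-r*np.cos(th)+.0095); P=np.r_[p,.085+r*np.sin(th)]
    print(th,P.round(4),((P-prev)*1000).round(2));prev=P
```

```text
0 [ 0.5012 -0.0076  0.085 ] [0.12 0.46 7.3 ]
0.1 [ 0.5042 -0.0083  0.0958] [ 2.97 -0.65 10.83]
0.2 [ 0.5082 -0.0092  0.1061] [ 3.98 -0.86 10.23]
0.3 [ 0.5131 -0.0102  0.1156] [ 4.9  -1.06  9.53]
0.4 [ 0.5188 -0.0115  0.1243] [ 5.72 -1.24  8.74]
0.5 [ 0.5239 -0.0126  0.1329] [ 5.15 -1.12  8.61]
0.6 [ 0.529  -0.0137  0.1415] [ 5.11 -1.11  8.52]
0.7 [ 0.5349 -0.015   0.1494] [ 5.91 -1.28  7.96]
0.8 [ 0.5416 -0.0164  0.1567] [ 6.66 -1.45  7.31]
0.9 [ 0.5489 -0.018   0.1633] [ 7.34 -1.59  6.6 ]
1.0 [ 0.5569 -0.0197  0.1691] [ 7.95 -1.73  5.81]
1.1 [ 0.5654 -0.0216  0.1741] [ 8.47 -1.84  4.97]
1.2 [ 0.5743 -0.0235  0.1782] [ 8.92 -1.94  4.08]
1.3 [ 0.5835 -0.0255  0.1814] [ 9.27 -2.01  3.15]
1.4 [ 0.5931 -0.0276  0.1835] [ 9.53 -2.07  2.19]
1.5 [ 0.6028 -0.0297  0.1847] [ 9.7  -2.11  1.2 ]
1.57 [ 0.6096 -0.0312  0.185 ] [ 6.83 -1.49  0.25]
1.62 [ 0.6145 -0.0323  0.1849] [ 4.88 -1.06 -0.12]
1.68 [ 0.6203 -0.0335  0.1844] [ 5.84 -1.27 -0.47]
```

```bash
python3 -m jog '[[[0,0,0.0015,0,0,0,0],[0,0,0.0028,0,0,0,0],[0,0,0.003,0,0,0,0],[0.0015,-0.0003,0.0054,0,0,0,0],[0.0015,-0.0003,0.0054,0,0,0,0],[0.002,-0.0004,0.0051,0,0,0,0],[0.002,-0.0004,0.0051,0,0,0,0],[0.0025,-0.0005,0.0048,0,0,0,0],[0.0025,-0.0005,0.0048,0,0,0,0]]]'
python3 - <<'E'
from h import *
s=grab("side","sd4");print(s["force"]);crop("sd4",215,130,120,110,5.4,"c7")
E
```

```text
t: 15.05
eef_pos: [0.5131, -0.0105, 0.1156]
ee_rot: [-3.141, 0.0, -1.784]
force: [-1.3, 0.3, 2.9]
width: 0.0005
[-1.2508349   0.33138149  2.86337797]
```

View pics/c7.png

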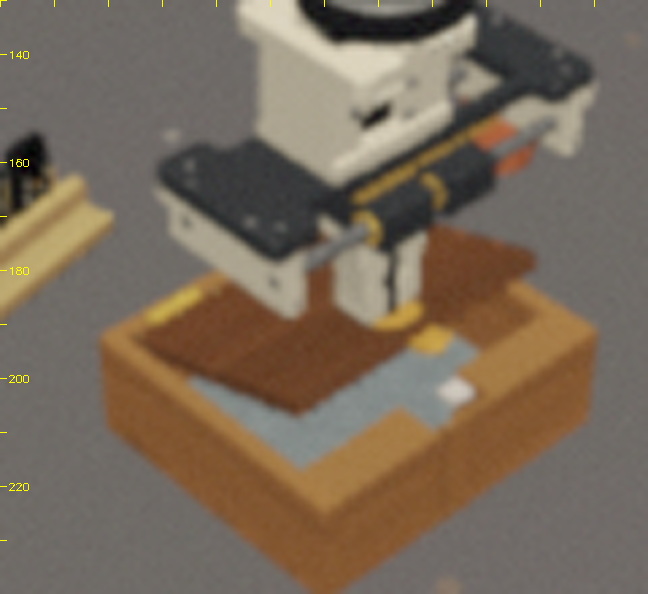

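The lid is released and rising with the fingertips on it, at about 0.3 rad with a 3 N push. I continue along the arc.

```bash
python3 -m jog '[[[0.0028,-0.0006,0.0044,0,0,0,0],[0.0028,-0.0006,0.0044,0,0,0,0],[0.0026,-0.0006,0.0043,0,0,0,0],[0.0026,-0.0006,0.0043,0,0,0,0],[0.0026,-0.0006,0.0043,0,0,0,0],[0.0026,-0.0006,0.0043,0,0,0,0],[0.003,-0.0006,0.004,0,0,0,0],[0.003,-0.0006,0.004,0,0,0,0],[0.0033,-0.0007,0.0037,0,0,0,0],[0.0033,-0.0007,0.0037,0,0,0,0]]]'
python3 - <<'E'
from h import *
s=grab("side","sd5");print(s["force"]);crop("sd5",215,120,120,110,5.4,"c8")
E
```

```text
t: 16.35
eef_pos: [0.5416, -0.0168, 0.1568]
ee_rot: [-3.141, 0.0, -1.784]
force: [1.2, 0.8, 2.7]
width: 0.0005
[1.22417513 0.83163547 2.67914817]
```

View pics/c8.png

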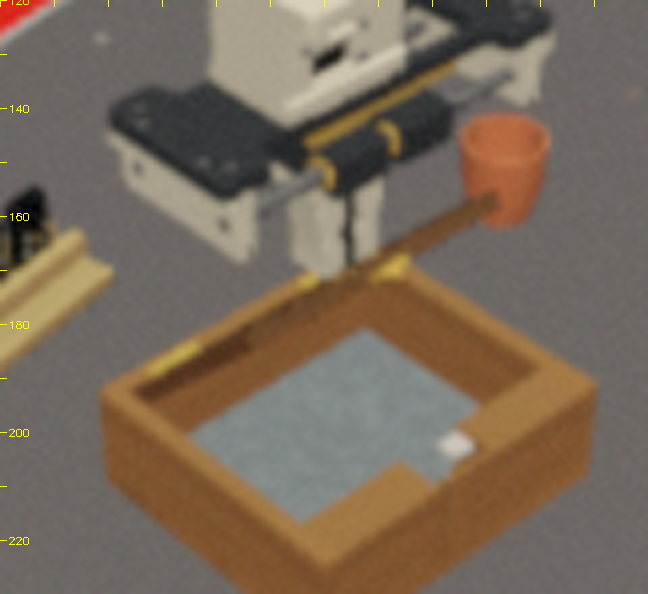

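The lid is at about 0.8 rad and still riding on the fingers. Continuing.

```bash
python3 -m jog '[[[0.0037,-0.0008,0.0033,0,0,0,0],[0.0037,-0.0008,0.0033,0,0,0,0],[0.004,-0.0009,0.0029,0,0,0,0],[0.004,-0.0009,0.0029,0,0,0,0],[0.0042,-0.0009,0.0025,0,0,0,0],[0.0042,-0.0009,0.0025,0,0,0,0],[0.0045,-0.001,0.002,0,0,0,0],[0.0045,-0.001,0.002,0,0,0,0],[0.0046,-0.001,0.0016,0,0,0,0],[0.0046,-0.001,0.0016,0,0,0,0]]]'
python3 - <<'E'
from h import *
s=grab("side","sd6");print(s["force"]);crop("sd6",195,100,130,120,5,"c9")
E
```

```text
t: 17.65
eef_pos: [0.5836, -0.026, 0.1812]
ee_rot: [3.142, 0.0, -1.784]
force: [1.4, 0.2, -0.1]
width: 0.0004
[ 1.37958764  0.20821563 -0.09144733]
```

View pics/c9.png

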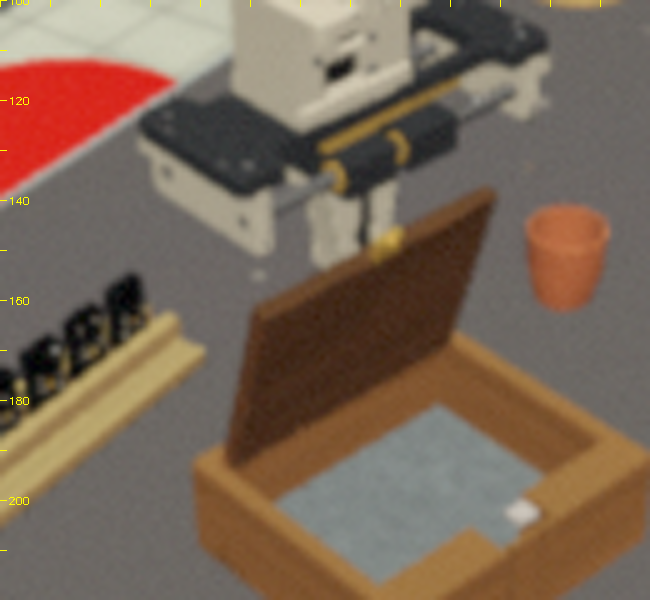

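```bash
python3 -m jog '[[[0.0032,-0.0007,0.0008,0,0,0,0],[0.0032,-0.0007,0.0008,0,0,0,0],[0.0032,-0.0007,0.0006,0,0,0,0],[0.0032,-0.0007,0.0004,0,0,0,0],[0.0032,-0.0007,0.0004,0,0,0,0],[0.0032,-0.0007,0.0004,0,0,0,0],[0.003,-0.0007,0,0,0,0,0],[0.003,-0.0007,0,0,0,0,0],[0.003,-0.0007,0,0,0,0,0],[0.003,-0.0007,0,0,0,0,0],[0,0,0,0,0,0,0]]]'
python3 - <<'E'
from h import *
s=grab("side","sd7");print(s["force"]);crop("sd7",195,100,130,120,5,"c10")
E
```

```text
t: 19.08
eef_pos: [0.6147, -0.033, 0.1844]
ee_rot: [3.141, -0.0, -1.784]
force: [2.1, -0.3, 0.6]
width: 0.0003
[ 2.11547882 -0.30720172  0.60233676]
```

View pics/c10.png

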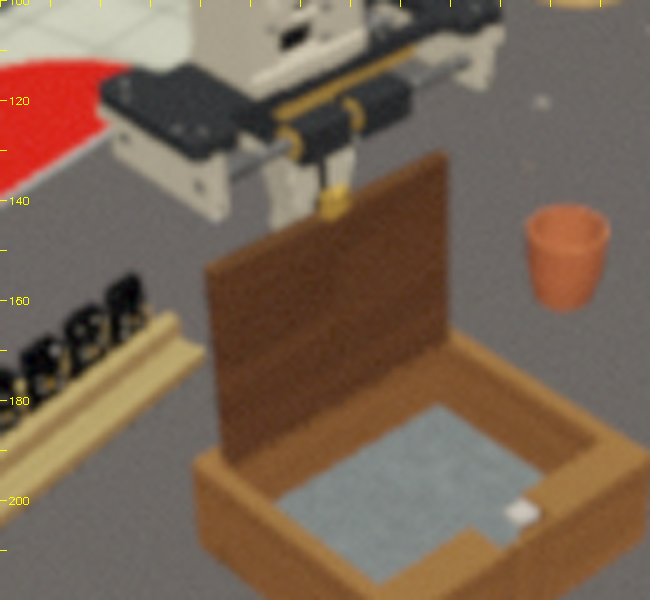

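Almost upright, and the fingers still feel about 1–2 N. I ease on slowly.

```bash
python3 -m jog '[[[0.0015,-0.0003,0,0,0,0,0],[0.0015,-0.0003,0,0,0,0,0],[0.0015,-0.0003,0,0,0,0,0],[0.0015,-0.0003,0,0,0,0,0],[0,0,0,0,0,0,0]]]'
python3 -m jog '[[[0.0015,-0.0003,0,0,0,0,0],[0.0015,-0.0003,0,0,0,0,0],[0.0015,-0.0003,0,0,0,0,0],[0.0015,-0.0003,0,0,0,0,0],[0,0,0,0,0,0,0]]]'
python3 - <<'E'
from h import *
s=grab("side","sd8");print(s["force"]);crop("sd8",195,100,130,120,5,"c11")
E
```

```text
t: 19.75
eef_pos: [0.6205, -0.0342, 0.1845]
ee_rot: [3.141, -0.0, -1.784]
force: [0.3, 0.3, 0.0]
width: 0.0006
t: 20.38
eef_pos: [0.6266, -0.0354, 0.1845]
ee_rot: [3.142, -0.0, -1.784]
force: [0.3, 0.5, -0.3]
width: 0.0004
[ 0.34586556  0.48311142 -0.25015839]
```

View pics/c11.png

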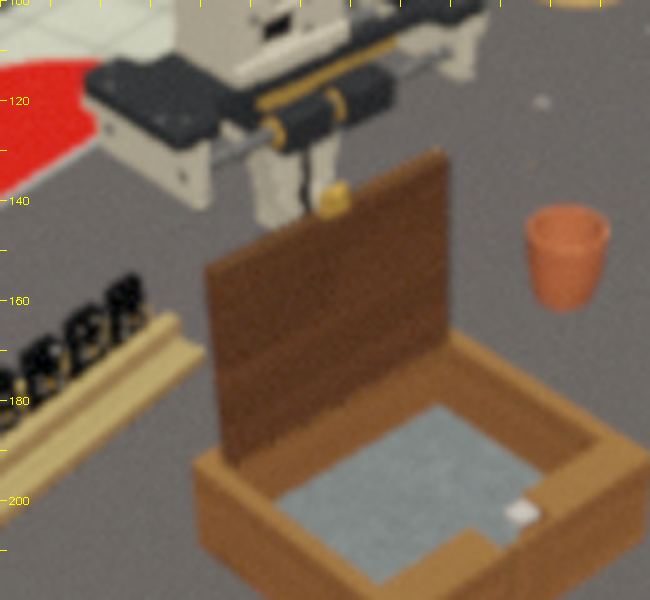

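The contact force is gone and the lid stands at its stop. I back off away from the lid, go up, turn half round, and move over the domino.

```bash
python3 -m jog '[[[0.008,-0.0017,0,0,0,0,0],[0.007,-0.0015,0.01,0,0,0,0],[0,0,0.04,0,0,0,0],[0,0,0.04,0,0,0,0],[-0.012,0.018,0,0,0,-0.178,0],[-0.012,0.018,0,0,0,-0.178,0.6],[-0.012,0.018,0,0,0,-0.178,0.6],[-0.012,0.018,0,0,0,-0.178,0.6],[-0.012,0.018,0,0,0,-0.178,0.6],[-0.012,0.018,0,0,0,-0.178,0.6],[-0.012,0.018,0,0,0,-0.178,0.6],[-0.012,0.018,0,0,0,-0.178,0.6],[-0.012,0.018,0,0,0,-0.178,0.6],[-0.012,0.018,0,0,0,-0.178,0.6],[-0.012,0.018,0,0,0,-0.178,0.6],[-0.012,0.018,0,0,0,-0.178,0.6],[-0.012,0.018,0,0,0,-0.178,0.6],[-0.012,0.018,0,0,0,-0.178,0.6],[-0.012,0.018,0,0,0,-0.178,0.6],[-0.012,0.018,0,0,0,-0.178,0.6]]]'
```

```text
t: 22.92
eef_pos: [0.4496, 0.2503, 0.2755]
ee_rot: [3.141, -0.001, 1.646]
force: [0.1, -0.5, -0.3]
width: 0.0525
```

```bash
python3 -m jog '[[[-0.012,0.012,-0.03,0,0,-0.175,0.6],[-0.012,0.012,-0.04,0,0,-0.175,0.6],[-0.0076,0.0075,-0.04,0,0,0,0.6],[0,0,-0.015,0,0,0,0.6],[0,0,0,0,0,0,0.6],[0,0,0,0,0,0,0.6]]]'
python3 - <<'E'
from h import *
s=grab("wrist","w3");print(s["eef_pos"],s["ee_rot"],s["force"],s["q"].round(2))
E
```

```text
t: 23.68
eef_pos: [0.419, 0.2816, 0.1511]
ee_rot: [3.14, -0.002, 1.302]
force: [0.6, -0.3, 0.4]
width: 0.0528
[0.41900773 0.28155777 0.15111588] [ 3.14043143e+00 -1.94235039e-03  1.30157800e+00] [ 0.57507854 -0.27697144  0.36415738] [ 0.98  0.17 -0.5   0.   -0.9  -2.82]
```

View pics/w3.png

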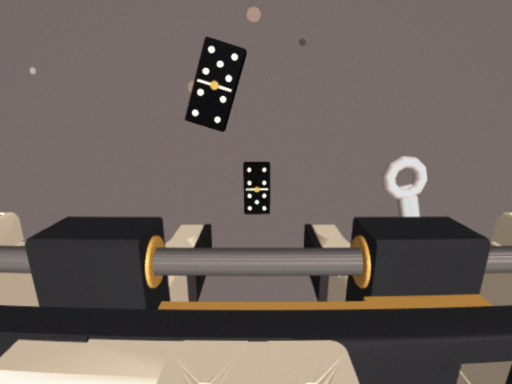

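The domino shows at (257,188), square to the jaws.

Run:
```python
from h import *
for uv in((244,162),(270,162),(270,213.5),(245,213.5),(257,188)): print(at("w3",uv,.01).round(4))
```

```text
[0.3913 0.2785 0.01  ]
[0.3977 0.3017 0.01  ]
[0.4464 0.2888 0.01  ]
[0.4399 0.2654 0.01  ]
[0.4185 0.2835 0.01  ]
```

```bash
python3 -m jog '[[[0,0.0015,-0.035,0,0,0,0.6],[0,0,-0.04,0,0,0,0.6],[0,0,-0.03,0,0,0,0.6],[0,0,-0.012,0,0,0,0.6],[0,0,-0.005,0,0,0,0.6],[0,0,-0.0025,0,0,0,0.6],[0,0,0,0,0,0,0.4],[0,0,0,0,0,0,0.2],[0,0,0,0,0,0,0],[0,0,0,0,0,0,0],[0,0,0,0,0,0,0],[0,0,0,0,0,0,0]]]' 15
```

```text
t: 25.22
eef_pos: [0.418, 0.2826, 0.0254]
ee_rot: [3.141, -0.0, 1.302]
force: [-0.7, -0.2, 5.4]
width: 0.0246
```

Gripped at 24.6 mm, as expected. I lift it and carry it over the box, keeping clear of the standing lid.

```bash
python3 -m jog '[[[0,0,0.015,0,0,0,0],[0,0,0.04,0,0,0,0],[0,0,0.045,0,0,0,0],[0,0,0.035,0,0,0,0],[0.0087,-0.0246,0,0,0,0.0046,0],[0.0087,-0.0246,0,0,0,0.0046,0],[0.0087,-0.0246,0,0,0,0.0046,0],[0.0087,-0.0246,0,0,0,0.0046,0],[0.0087,-0.0246,0,0,0,0.0046,0],[0.0087,-0.0246,0,0,0,0.0046,0],[0.0087,-0.0246,0,0,0,0.0046,0],[0.0087,-0.0246,0,0,0,0.0046,0],[0.0087,-0.0246,0,0,0,0.0046,0],[0.0087,-0.0246,0,0,0,0.0046,0],[0.0087,-0.0246,0,0,0,0.0046,0],[0.0087,-0.0246,0,0,0,0.0046,0],[0,0,0,0,0,0,0],[0,0,0,0,0,0,0]]]'
python3 - <<'E'
from h import *
s=grab("side","sd9");print(s["force"]);crop("sd9",195,80,140,130,4.6,"c12")
E
```

```text
t: 27.48
eef_pos: [0.5221, -0.0127, 0.1605]
ee_rot: [3.141, -0.0, 1.356]
force: [-0.7, 0.2, 0.1]
width: 0.0248
[-0.65195901  0.17231476  0.09014965]
```

View pics/c12.png

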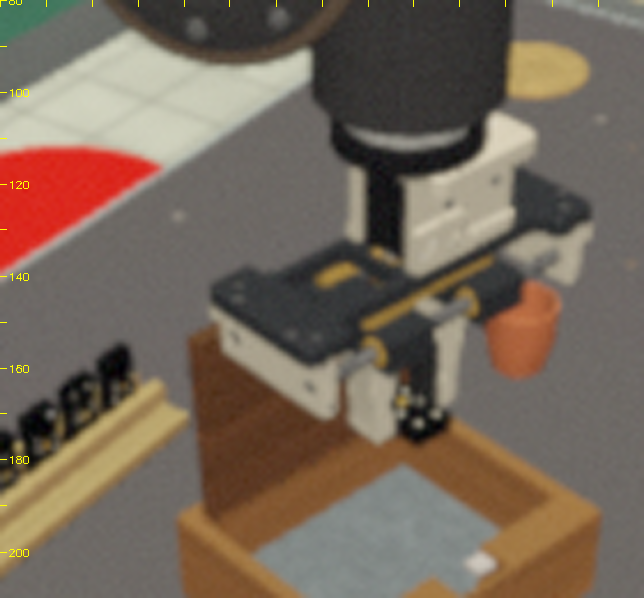

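The domino at about (415,410) in the crop looks tilted, so I look closer.

Run:
```python
from h import *
crop("sd9",265,150,40,35,16,"c13")
grab("scene","sc4");crop("sc4",200,130,110,110,5.4,"c14");grab("wrist","w4")
# expected corners if flat
c=np.array([.5221,-.0127]);a=-.214;ex=np.array([np.cos(a),np.sin(a)]);ey=np.array([-ex[1],ex[0]])
for z in(.135,.145):
  for x,y in((-.025,-.0125),(.025,-.0125),(.025,.0125),(-.025,.0125)): print(z,x,y,proj("sd9",np.r_[c+x*ex+y*ey,z])[0].round(1))
```

```text
0.135 -0.025 -0.0125 [293.  173.1]
0.135 0.025 -0.0125 [278.9 164. ]
0.135 0.025 0.0125 [271.6 168.1]
0.135 -0.025 0.0125 [285.6 177.4]
0.145 -0.025 -0.0125 [293.1 169.8]
0.145 0.025 -0.0125 [279.  160.8]
0.145 0.025 0.0125 [271.6 164.9]
0.145 -0.025 0.0125 [285.7 174.2]
```

View pics/c13.png

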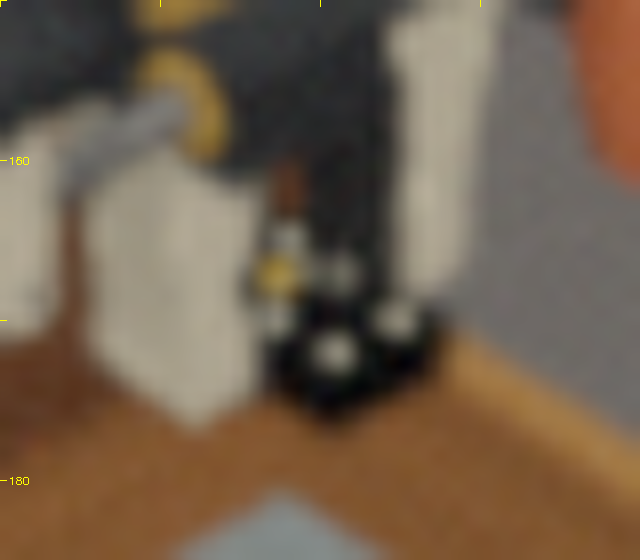

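View pics/w4.png

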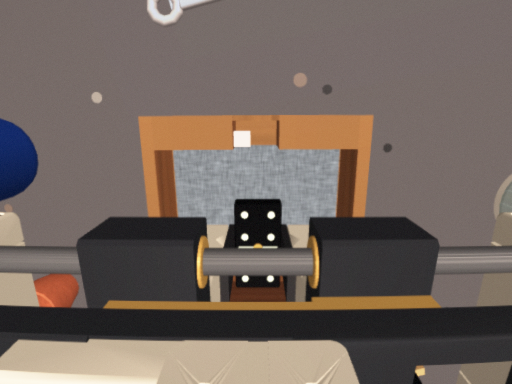

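The corners match a level domino (285.6,177 expected against 285.6,176.6 seen) and the spinner matches too, so it isn't tilted. I lower it.

```bash
python3 -m jog '[[[0,0,-0.03,0,0,0,0],[0,0,-0.035,0,0,0,0],[0,0,-0.03,0,0,0,0],[0,0,-0.015,0,0,0,0],[0,0,-0.008,0,0,0,0],[0,0,-0.003,0,0,0,0],[0,0,-0.0015,0,0,0,0],[0,0,-0.001,0,0,0,0],[0,0,0,0,0,0,0],[0,0,0,0,0,0,0]]]'
```

```text
t: 28.88
eef_pos: [0.5225, -0.0127, 0.0368]
ee_rot: [3.141, -0.0, 1.357]
force: [-0.4, -0.2, -0.7]
width: 0.0246
```

```bash
python3 -m jog '[[[0,0,-0.0007,0,0,0,0],[0,0,0,0,0,0,0]]]'
python3 -m jog '[[[0,0,-0.0006,0,0,0,0],[0,0,0,0,0,0,0]]]'
python3 -m jog '[[[0,0,-0.0004,0,0,0,0],[0,0,0,0,0,0,0]]]'
```

```text
t: 29.12
eef_pos: [0.5223, -0.0127, 0.0358]
ee_rot: [-3.142, 0.0, 1.357]
force: [-0.2, -0.5, -1.2]
width: 0.0248
t: 29.38
eef_pos: [0.5224, -0.0127, 0.0354]
ee_rot: [3.142, -0.0, 1.357]
force: [-0.8, 0.5, 2.3]
width: 0.0249
t: 29.62
eef_pos: [0.5224, -0.0127, 0.0354]
ee_rot: [3.141, 0.0, 1.357]
force: [-2.9, 0.1, 7.7]
width: 0.0249
```

Contact with the floor is clear: the force rises at z 0.0354, exactly where I expected. Releasing and retreating.

```bash
python3 -m jog '[[[0,0,0.0004,0,0,0,0.35],[0,0,0,0,0,0,0.5],[0,0,0,0,0,0,0.5],[0,0,0,0,0,0,0.5],[0,0,0.01,0,0,0,0.5],[0,0,0.03,0,0,0,0.5],[0,0,0.045,0,0,0,0.5],[-0.01,0.002,0.05,0,0,0,0.5],[-0.02,0.03,0.04,0,0,0,0.5],[-0.02,0.05,0.02,0,0,0,0.5],[-0.01,0.06,0,0,0,0,0.5],[-0.01,0.06,0,0,0,0,0.5],[0,0.06,0,0,0,0,0.5],[0,0,0,0,0,0,0.5],[0,0,0,0,0,0,0.5]]]'
python3 - <<'E'
from h import *
s=grab("side","sd10");print(s["force"]);grab("scene","sc5");crop("sd10",170,80,150,150,4,"c15");
crop("sc5",190,130,120,120,5,"c16")
E
```

```text
t: 31.5
eef_pos: [0.4518, 0.2491, 0.2302]
ee_rot: [-3.141, 0.001, 1.358]
force: [0.9, -0.5, 0.1]
width: 0.044
[ 0.85897085 -0.48254743  0.06152994]
```

View pics/c15.png

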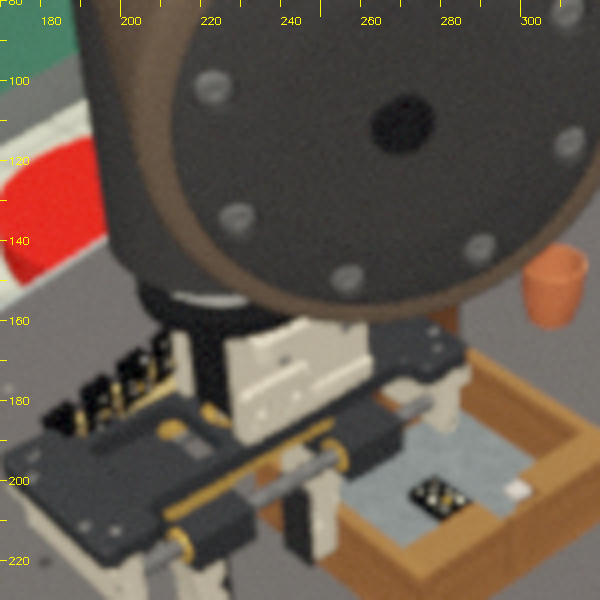

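View pics/sc5.png

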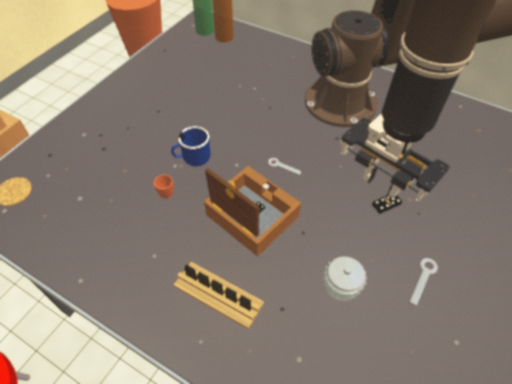

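View pics/c16.png

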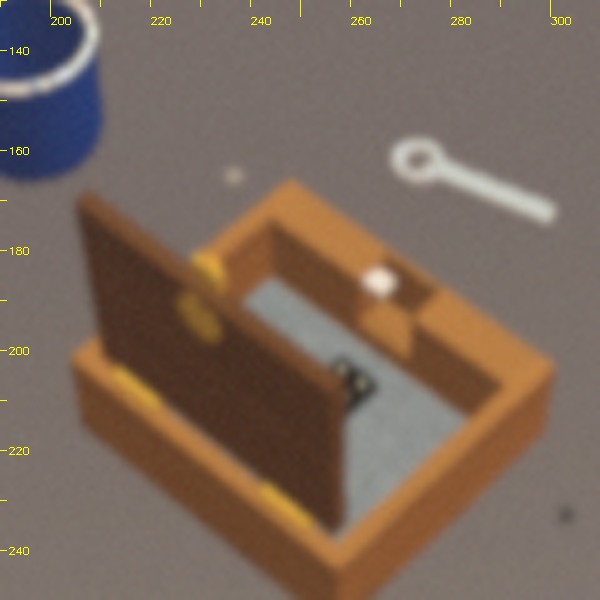

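The lid stands open at (230,200) scene and the domino lies flat on the floor at (260,207) scene / (278,204) side. The opener is at (424,280), and the mug, cup, bowl and stand are at their original pixels. The gripper is clear, so I hand the job in.

```bash
python3 -c "
from station import job_done,monitor
print(monitor.get_state()['t']);print(job_done())"
```

```text
31.6
the job is handed in; nothing more can be done
None
```

The job is done and handed in at 31.6 s, inside the 72 s limit. The hand-in gave no verdict.

- **Opener:** I lifted the large one off the lid and laid it flat on the table at about (0.48, 0.42), well clear of the box.
- **Lid:** I pressed it in about 7 mm until the latch released. I then eased it up at roughly 0.4 rad/s with the fingertips on it, until the push on the hand was gone and it stood at its stop.
- **Domino:** I set the smaller one down on the box floor, with floor contact felt before I let go.

**Last checks:** the final pictures show:
- the lid standing upright;
- the domino flat inside the box;
- the opener on the table;
- the mug, bowl, cup and stand where they were;
- the gripper touching nothing.

**What disagreed:** the wrist force peaked at about 14 N while I pressed the lid, against the 4–8 N given. It fell to about 5–7 N once the latch released.

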